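# Unload the knob mould and stack the bins

### The arm

A 6-joint arm with a two-finger parallel gripper is mounted at the origin on the work surface. World frame = base frame: x ahead of the robot, y to its left, z up, the work surface at z = 0. Lengths are in mm, angles in degrees, forces in N, time in s.
With the tool pointing down it reaches from about 350 to 850 mm from the base axis. Payload 8.1 kg.
Tool frame: the origin (TCP) lies midway between the tips of the shut fingers; the grasp point (between the pads) lies 19 mm behind it; z points along the fingers, y is the line along which they close (so a half turn about z gives the same grasp; the last joint's range is limited). The gripper opens to 85 mm and grips with 20 to 120 N. Pads are 22 mm wide; open, the fingers measure 114 mm over their backs; the gripper's body (76 mm by 85 mm) begins 54 mm behind the grasp point. The pads swing forward as they close: fully open they stand 13 mm farther back than shut.
Start: joints at [69.305, 7.471, 85.268, -0, 87.261, -4.893], TCP at [163.368, 577.335, 231.292] pointing down, gripper open.
Joint ranges: [-169.43, 169.43], [-51.17, 129.36], [1.28, 143.12], [-76.62, 256.62], [0, 156.53], [-152.29, 152.29]. Speed limits (degrees/s): [136.94, 136.94, 159.86, 180, 180, 180].

### API

Orientations are given as [roll, pitch, yaw] about the fixed x, y, z axes, in that order (R = Rz(yaw) Ry(pitch) Rx(roll)).
In Python, from bench import r gives the robot as it stands. The module is installed in compiled form; this text tells all that it offers.
- The arm moves only by the tool jog_arm, never from a script. Its argument "rows" is a list of rows, each a list of 2 entries, a list of its own where there are three numbers: the shift along the tool's x, y, z in mm, then the turn, a rotation vector about the tool's x, y, z in rad. A call has 1 to 10 rows; each row is the pose to reach, as a shift and turn from the pose commanded when the call began, along the tool's axes at that moment; what a row does not reach only later rows make up. A row lasts 1/10 s, in which the tool goes at most 50 mm and 8.59 degrees, less where a joint would pass 70% of its speed; a pose out of reach is approached as far as the arm can. A call with a gripper value outside its range is refused whole. "grip" is the finger opening in mm, from 0 to 85.4, set as the call begins (left out, the last holds). The fingers move at their own pace and stop on an object; "force" is the grip in N (left out, the last holds). Time passes only in rows, so rows that repeat a pose let the fingers close. It gives the time, the measured TCP pose, the force, the opening and the grip force at its end, in the units of the state.
- r.sense(): the state, without advancing time (a new reading comes with each control period).
- r.snapshot(name): name is "scene" or "top" or "wrist"; returns (picture, depth): 420x560x3 uint8, blue, green, red; 420x560 float32, mm along the optical axis (not along the pixel's ray), 0 where there is no reading.
- r.camera_params(name): a dict with "fx", "fy", "cx", "cy" (pixels), "dist_coeffs" ([k1, k2, p1, p2, k3] as OpenCV has them; the pictures are not rectified), "pose" (4x4, takes a point from camera to world coordinates); the wrist camera has in their place "tool_from_camera" (4x4, takes a point from camera to tool coordinates, whose origin is the TCP and whose axes are the flange's). Camera axes: x right, y down, z forward; pixel columns grow to the right and rows downward; lengths in mm; the calibration is good to about 2 mm. A picture is of the moment at which its call begins: read the wrist's pose just before it. camera_params takes no time and is no camera call.
- r.hand_in(): hands the job in; it is judged then, once.
The state is a dict: "time": time; "joint_pos": joint angles; "qd": joint speeds; "joint_efforts": joint torques, N m; "tool_pos": TCP position; "tcp_rot": TCP orientation; "ft_force": force on the tool from outside, world axes, zero at the start; "wrist_torque": the same for the moment, N m; "finger_gap": finger opening in mm; "grip_force": force on a finger pad.
Only numpy, scipy, OpenCV 4.12 (cv2) and the standard library are available. Lean on these libraries where they do the work, as an engineer would, in place of code of your own. Each camera call takes 0.05 s, during which the arm holds its last target. There are 200 camera calls.

### The job

Open the red lid of the hinged knob mould until it stays open by itself, lift out every ceramic knob and set it down inside the blue bin without dropping it. Then stack the grey bins on the blue one, each a half turn from the bin beneath so that it rests on the ledges and does not nest down onto the knobs, and lower the mould's lid closed again without letting it slam. Leave the other things on the bench alone.

Things in the scene. Friction and masses are not known exactly. Their poses are not given: they have to be found in the camera images.
- bin_a: Blue stack-nest bin, the stack's bottom: 175 (own x) x 68 (y) x 56 mm high, 0.14 kg, empty, length roughly along world y. Origin: centre of the underside, z up. +x end orange, with a 12 mm lip. Upper part (z 27 to 56) 175 x 68 outside, walls 2.5; lower tub (z 0 to 30) 164 x 42 outside, 159 x 37 inside, floor 3 thick. Grip across the 68 mm, on the upper long walls.
- bin_b: Grey bin of the same size, shape and axes as bin_a (+x end and lip orange). In each bin ledges 22 mm long jut 8.5 mm in from the long walls at x = +55 and -22, tops at z = 48; feet 26 mm long hang outside the lower tub, from z = 0, at x = -55 and +22. Stands on the bench; bin_c may be nested in it.
- bin_c: Second grey bin like bin_b, may be absent; nested in bin_b at the start. Same way round, a bin nests 30 mm above the one below (its tub between the ledges); a half turn round (orange ends at contrary ends) its feet land on the ledges: 48 mm above the one below, let 8 mm into its rim, about 3 mm play each way. Nested, it shows 29 mm of its upper walls to grip.
- mould: Fixed clamshell mould, aluminium case 100 (x) x 206 (y) x 46 mm high; origin under its centre. Rim 8 mm thick, plaster bed inside, top at z = 20; three square 29 mm pockets, floor at z = 6, at x = 0, y = -56, 0, 56 hold the knobs upright. The hinge runs along y on the +x rim; the handle is on the -x side, towards the robot.
- lid (a joint): Angle of the mould's red lid (rad): 0 closed, grows as it opens, stop at 1.95. The lid is a plate 100 x 206 x 10 mm, 0.35 kg with its handle, on a free hinge: it falls shut before the vertical (about 1.57) and rests on the stop beyond it.
- lid_bar (a point): Middle of the lid's handle, a round steel bar 12 mm thick, 80 mm long along the mould's y, 40 mm in front of the lid's front edge, held by an arm at each end. Level with the middle of the plate; 51 mm above the bench when closed.
- lid_hinge (a point): Middle of the lid's hinge axis (along the mould's y), 46 mm above the bench, at x = +50 mm of the mould. With the lid at angle t the bar is at -140 cos t + 5 sin t mm along the mould's x and 140 sin t + 5 cos t mm up from here.
- knob_1: Terracotta-coloured ceramic drawer knob, 40 g, 36 mm high: square foot 26 mm (8 mm high), neck 16 mm, square head 20 mm from z = 22 to 36 mm, sides parallel to the foot. Origin under the foot, z up. At the start it stands upright in a mould pocket, square to the mould; may be absent.
- knob_2: Terracotta-coloured ceramic drawer knob, 40 g, 36 mm high: square foot 26 mm (8 mm high), neck 16 mm, square head 20 mm from z = 22 to 36 mm, sides parallel to the foot. Origin under the foot, z up. At the start it stands upright in a mould pocket, square to the mould; may be absent.
- knob_3: Terracotta-coloured ceramic drawer knob, 40 g, 36 mm high: square foot 26 mm (8 mm high), neck 16 mm, square head 20 mm from z = 22 to 36 mm, sides parallel to the foot. Origin under the foot, z up. At the start it stands upright in a mould pocket, square to the mould; may be absent.
- cup: Bystander: white cup, 72 mm across, 70 mm high. To be left alone; origin at its underside.
- bowl: Bystander: terracotta bowl, 130 mm across, 55 mm high. To be left alone; origin at its underside.
- glaze_jar: Bystander: amber jar, 60 mm across, 75 mm high. To be left alone; origin at its underside.
- oxide_jar: Bystander: green jar, 52 mm across, 65 mm high. To be left alone; origin at its underside.
- brush: Bystander: brush, 190 mm long, lying. To be left alone; origin at its underside.
- rib: Bystander: flat wooden rib 95 x 50 x 7 mm. To be left alone; origin at its underside.
Things that resemble listed ones, but are neither listed nor needed, are in the scene too. Leave any green or purple look-alike of the mould alone.

How it is judged (in metres and radians):
On the way, in this order (a step that is already met when the one before it is completed fails the run):
1. the lid rests open, past the vertical (value of joint lid above 1.75 rad), for 0.3 s.
2. every knob lies inside the blue bin, out of the fingers (x of knob_1 in the frame of bin_a between -0.081 and 0.081 m and y of knob_1 in the frame of bin_a between -0.025 and 0.025 m and z of knob_1 in the frame of bin_a between -0.002 and 0.03 m and linear speed of each of knob_1, knob_2, knob_3 below 0.03 m/s and x of knob_2 in the frame of bin_a between -0.081 and 0.081 m and y of knob_2 in the frame of bin_a between -0.025 and 0.025 m and z of knob_2 in the frame of bin_a between -0.002 and 0.03 m and x of knob_3 in the frame of bin_a between -0.081 and 0.081 m and y of knob_3 in the frame of bin_a between -0.025 and 0.025 m and z of knob_3 in the frame of bin_a between -0.002 and 0.03 m and contact force between the fingers and knob_1 below 0.1 N and contact force between the fingers and knob_2 below 0.1 N and contact force between the fingers and knob_3 below 0.1 N), for 0.2 s.
At the end, for the whole second after the job is handed in: All knobs lie still inside the blue bin, which stands level on the bench; each grey bin is stacked over it, level, within 13 mm and 0.12 rad, on ledges 48 mm above the bin beneath (4 to 5 mm either way), not nested; the lid is closed (below 0.06 rad) (x of knob_1 in the frame of bin_a between -0.081 and 0.081 m and y of knob_1 in the frame of bin_a between -0.025 and 0.025 m and z of knob_1 in the frame of bin_a between -0.002 and 0.03 m and linear speed of each of knob_1, knob_2, knob_3, bin_b, bin_c below 0.03 m/s and x of knob_2 in the frame of bin_a between -0.081 and 0.081 m and y of knob_2 in the frame of bin_a between -0.025 and 0.025 m and z of knob_2 in the frame of bin_a between -0.002 and 0.03 m and x of knob_3 in the frame of bin_a between -0.081 and 0.081 m and y of knob_3 in the frame of bin_a between -0.025 and 0.025 m and z of knob_3 in the frame of bin_a between -0.002 and 0.03 m and (z of bin_b in the frame of bin_a between 0.044 and 0.052 m or z of bin_b in the frame of bin_a between 0.091 and 0.101 m) and horizontal distance between each of bin_b, bin_c and bin_a below 0.013 m and angle between the x axis of each of bin_b, bin_c and the x axis of bin_a, either way round below 0.12 rad and angle between each of bin_b, bin_c's own z axis and vertical below 0.06 rad and (z of bin_c in the frame of bin_a between 0.044 and 0.052 m or z of bin_c in the frame of bin_a between 0.091 and 0.101 m) and distance between bin_b and bin_c above 0.043 m and angle between bin_a's own z axis and vertical below 0.05 rad and height (world z) of bin_a below 0.006 m and value of joint lid below 0.06 rad); the robot touches nothing.
It fails at once if the lid is let fall shut (closing faster than 3 rad/s) (velocity of joint lid below -3 rad/s).
It fails at once if a knob is dropped into the blue bin (faster than 0.9 m/s inside it) ((distance between knob_1 and bin_a below 0.06 m and linear speed of knob_1 above 0.9 m/s) or (distance between knob_2 and bin_a below 0.06 m and linear speed of knob_2 above 0.9 m/s) or (distance between knob_3 and bin_a below 0.06 m and linear speed of knob_3 above 0.9 m/s)).
It fails at once if a grey bin is pressed on a knob (over 4 N) (contact force between any of bin_b, bin_c and knob_1 above 4 N or contact force between any of bin_b, bin_c and knob_2 above 4 N or contact force between any of bin_b, bin_c and knob_3 above 4 N).
It fails at once if a bystander is moved more than 30 mm (distance of any of cup, bowl, glaze_jar, oxide_jar, brush, rib from where it was at the start of the episode above 0.03 m).
Of knob_1, knob_2, knob_3, bin_c only 2 to 4 are there at a start; the rules pass over those that are not, and their reading is None.
At some moment in a run one of bin_a, bin_b may be knocked a few centimetres aside while the robot is not near it.
It also fails if it takes over 210 s, if anything falls off the work surface, if the arm or the gripper's body presses on something with over 40 N, if the wrist force passes 120 N, or if a joint passes its speed limit or range.

## Working session

There is one attempt and no reset: what is moved stays moved. The work goes in short steps, Python scripts to look and compute and a tool call to move; the robot and the scene stay as the last step left them, time stands still between calls to the robot, and variables do not carry over. Pictures are saved under pics/ and viewed, at most 16 in all, crops included, and the job is handed in when it is done.

Besides the shell and the picture viewer there is one more tool, called after "Emit:" as a command line: name --argument value ..., lists and objects as JSON in quotes. jog_arm: Moves the arm, as the interface text tells. Its arguments: {"type":"object","properties":{"rows":{"type":"array"},"grip":{"type":"number"},"force":{"type":"number"}},"required":["rows"]}

```bash
mkdir -p pics; cat > h.py <<'E'
import numpy as np, cv2
from bench import r
from scipy.spatial.transform import Rotation as R
def snap(n,f=None):
    s=r.sense(); im,d=r.snapshot(n); p=r.camera_params(n)
    if n=='wrist':
        T=np.eye(4);T[:3,:3]=R.from_euler('xyz',s['tcp_rot'],degrees=True).as_matrix();T[:3,3]=s['tool_pos']
        T=T@np.array(p['tool_from_camera'])
    else: T=np.array(p['pose'])
    if f: cv2.imwrite('pics/'+f,im)
    np.savez('/tmp/'+n+'.npz',im=im,d=d,T=T,K=np.array([[p['fx'],0,p['cx']],[0,p['fy'],p['cy']],[0,0,1]]),D=np.array(p['dist_coeffs']))
    return im,d
def cloud(n):
    z=np.load('/tmp/'+n+'.npz'); im,d,T=z['im'],z['d'],z['T']
    v,u=np.mgrid[:420,:560]; uv=np.stack([u,v],-1).reshape(-1,1,2).astype(np.float64)
    q=cv2.undistortPoints(uv,z['K'],z['D']).reshape(420,560,2)
    P=np.dstack([q*d[...,None],d]); W=P@T[:3,:3].T+T[:3,3]; W[d==0]=np.nan
    return im,W
def ray(n,u,v,zz):
    "pixel to world at plane z=zz"
    z=np.load('/tmp/'+n+'.npz');q=cv2.undistortPoints(np.array([[[u,v]]],float),z['K'],z['D'])[0,0]
    T=z['T'];d=T[:3,:3]@np.array([*q,1]);o=T[:3,3];return o+d*(zz-o[2])/d[2]
def ortho(W,im,x0,x1,y0,y1,s=1.0):
    pass
E
python3 - <<'E'
from h import *
s=r.sense();print(s)
snap('top','top.png');snap('scene','scene.png')
for n in('top','scene'):print(r.camera_params(n)['pose'])
E
```

```text
{'time': 0.0, 'joint_pos': array([ 6.93041878e+01,  7.51532927e+00,  8.53306241e+01,  2.65908329e-04,
        8.72602600e+01, -4.89213115e+00]), 'qd': array([ 0.00398578, -0.01679804, -0.05808826,  0.06406783, -0.1082575 ,
       -0.05515932]), 'joint_efforts': array([ 2.19415895e-03, -5.69411480e+01, -5.00542903e+01, -1.52312591e-04,
        1.52702577e-02, -4.06930553e-06]), 'tool_pos': array([163.17714284, 576.81171176, 230.22922587]), 'tcp_rot': array([-1.79894196e+02, -9.32249198e-03,  1.64196297e+02]), 'ft_force': array([-0.61473171,  0.28156851,  0.65920531]), 'wrist_torque': array([-0.00044255, -0.01403562, -0.01455606]), 'grip_force': 0.0, 'finger_gap': 85.1960552232914}
[[-2.36904360e-02 -9.94894876e-01  9.80966286e-02  4.08286199e+02]
 [-9.99696882e-01  2.29178425e-02 -8.99532351e-03 -4.25634740e+01]
 [ 6.70123818e-03 -9.82799969e-02 -9.95136240e-01  1.48107066e+03]
 [ 0.00000000e+00  0.00000000e+00  0.00000000e+00  1.00000000e+00]]
[[ 3.89851877e-01  6.53354117e-01 -6.48956017e-01  1.25308641e+03]
 [ 9.20814680e-01 -2.84813862e-01  2.66423328e-01 -3.44211483e+02]
 [-1.07628913e-02 -7.01433862e-01 -7.12653280e-01  8.66167247e+02]
 [ 0.00000000e+00  0.00000000e+00  0.00000000e+00  1.00000000e+00]]
```

View pics/top.png

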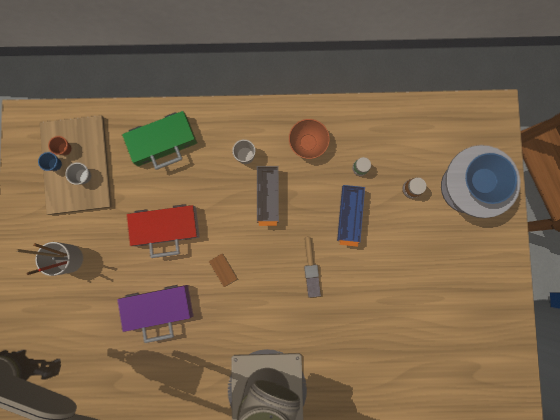

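View pics/scene.png

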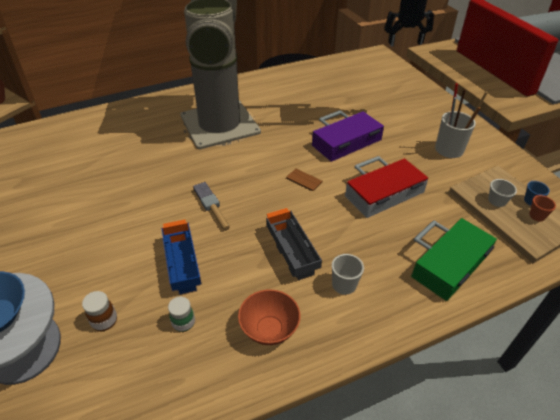

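Top view: the red mould is at (162,227). The green one at (160,138) and the purple one at (155,308) are look-alikes. The blue bin is at (350,215) with its orange end at (348,242). The grey bin is at (268,196) with its orange end at (268,223). Other objects are the brush (312,268), rib (222,270), bowl (310,139), cup (244,151) and jars (363,167) and (416,188). I choose the red mould because its handle faces the robot and its case is aluminium.

```bash
cat >> h.py <<'E'
def rect(P):
    c,(w,h),a=cv2.minAreaRect(P[:,:2].astype(np.float32)); 
    if w<h:w,h,a=h,w,a+90
    return np.round([*c,w,h,a%180],1)
E
python3 - <<'E'
from h import *
for n in('top','scene'):
    im,W=cloud(n); hsv=cv2.cvtColor(im,cv2.COLOR_BGR2HSV); H,S,V=cv2.split(hsv); z=W[...,2]
    box=lambda a,b,c,d:(W[...,0]>a)&(W[...,0]<b)&(W[...,1]>c)&(W[...,1]<d)
    print(n)
    for nm,m in dict(lid=((H<8)|(H>172))&(S>170)&(z>46)&box(300,620,100,500),blue=(H>105)&(H<125)&(S>130)&(z>35)&box(300,700,-350,-100),
      orange=(H>3)&(H<15)&(S>180)&(z>45)&(box(300,650,-300,50)),grey=(S<90)&(z>45)&box(380,620,-40,60)).items():
        k,l,st,_=cv2.connectedComponentsWithStats(m.astype(np.uint8))
        for i in range(1,k):
            if st[i,4]>15:
                P=W[l==i]; print(nm,st[i,4],rect(P),'z',np.round(np.percentile(P[:,2],[5,50,95,100]),1))
        print(nm,'all',rect(W[m]) if m.any() else None)
a=cv2.imread('pics/scene.png');b=cv2.imread('pics/top.png')
A=cv2.resize(a[190:300,150:330],(792,484),interpolation=3);cv2.imwrite('pics/c1.png',A)
E
```

```text
top
lid 2079 [515.7 312.8 204.4  98.6  96.5] z [50.5 55.7 60.5 66.2]
lid all [515.7 312.8 204.4  98.6  96.5]
blue all None
orange 70 [512.2 -14.9  52.9  10.   88.6] z [50.3 55.2 60.4 61.8]
orange 74 [ 446.1 -264.2   54.4   12.4   88.3] z [48.3 55.5 60.  64.4]
orange all [ 480.2 -139.8  310.9   21.1   75.5]
grey 55 [571.5  11.9  94.6   9.4 179. ] z [46.  52.9 59.4 61.6]
grey all [571.1 -11.4  94.6  56.1 179. ]
scene
lid 1843 [515.8 313.  209.4 103.7  97.4] z [52.  55.2 58.1 60.4]
lid all [515.8 313.  209.4 103.7  97.4]
blue 30 [ 489.5 -241.5   26.7    8.5  174.1] z [43.9 47.7 53.3 55.1]
blue 286 [ 557.2 -301.7  165.6   58.2   12.8] z [37.2 47.7 56.1 58.3]
blue 34 [ 565.3 -251.2   25.1    8.7  173.9] z [44.1 47.4 53.6 54.7]
blue all [ 550.5 -276.9  156.7   64.1  172.6]
orange 154 [514.7 -15.3  60.7  19.2  88.7] z [45.7 54.2 57.6 59.8]
orange 165 [ 448.  -262.8   57.2   19.8   83. ] z [45.9 54.4 58.2 60.2]
orange all [ 483.8 -137.9  314.9   28.3   75.1]
grey 99 [571.6  13.   95.5  12.1 178.8] z [45.7 49.5 56.2 58.5]
grey all [571.1 -10.5  95.5  59.2 178.8]
```

View pics/c1.png

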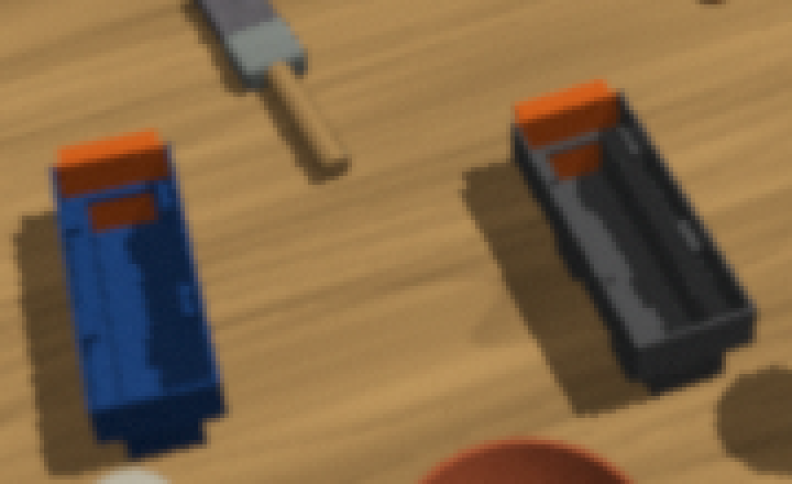

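The crop shows both bins with their orange ends nearer the robot. The grey one is a single bin (its rim is at z 56), so bin_c is absent. The mould centre is about (515.7, 312.9) with yaw about 7°, so the bar is at about (426, 302, 51). Next I go above it.

```bash
cat >> h.py <<'E'
def go(x,y,z,yaw):
    s=r.sense(); Q=R.from_euler('xyz',s['tcp_rot'],degrees=True); G=R.from_euler('xyz',[180,0,yaw],degrees=True)
    d=Q.inv().apply(np.array([x,y,z])-s['tool_pos']); w=(Q.inv()*G).as_rotvec()
    print('pos',np.round(s['tool_pos'],1),'rot',np.round(s['tcp_rot'],1),'shift',np.round(d,1),'turn',np.round(w,4),'F',np.round(s['ft_force'],1),'gap',round(s['finger_gap'],1),'t',s['time'])
E
python3 -c "
from h import *
go(426,302,200,97);go(426,302,130,97)"
```

```text
pos [163.2 576.9 230.3] rot [-179.9   -0.   164.2] shift [-327.7 -192.9   30.6] turn [-1.6000e-03  9.0000e-04  1.1729e+00] F [-0.1  0.4 -0.2] gap 85.4 t 0.1
pos [163.2 576.9 230.3] rot [-179.9   -0.   164.2] shift [-327.7 -192.7  100.6] turn [-1.6000e-03  9.0000e-04  1.1729e+00] F [-0.1  0.4 -0.2] gap 85.4 t 0.1
```

Emit:
jog_arm --rows '[[[-36,-21,3],[0,0,0.13]],[[-72,-42,7],[0,0,0.26]],[[-109,-64,10],[0,0,0.39]],[[-145,-86,14],[0,0,0.52]],[[-182,-107,17],[0,0,0.65]],[[-218,-128,20],[0,0,0.78]],[[-255,-150,24],[0,0,0.91]],[[-291,-171,27],[0,0,1.04]],[[-328,-193,30],[0,0,1.173]],[[-328,-193,30],[0,0,1.173]]]'

```text
time: 1.1
tool_pos: [428.9, 298.4, 200.4]
tcp_rot: [-180.0, 0.1, 96.5]
ft_force: [-0.1, -0.1, 0.4]
finger_gap: 85.5
grip_force: 0.0
```

```bash
python3 - <<'E'
from h import *
im,d=snap('wrist','w1.png')
go(426,302,200,97)
im,W=cloud('wrist');z=W[...,2]
m=(abs(z-54)<5)&(W[...,0]<455);print(rect(W[m]),m.sum())
H,S,V=cv2.split(cv2.cvtColor(im,cv2.COLOR_BGR2HSV));m=((H<8)|(H>172))&(S>170)&(z>46);print(rect(W[m]),m.sum())
E
```

```text
pos [427.5 300.2 200.5] rot [-179.9    0.    96.7] shift [ 1.9 -1.2  0.5] turn [-0.0012  0.0008 -0.0045] F [-1.5  0.4 -0. ] gap 85.2 t 1.15
[315.6 334.8 278.8 211.7   0. ] 32427
[513.8 316.5 204.3  99.7  96.7] 26298
```

View pics/w1.png

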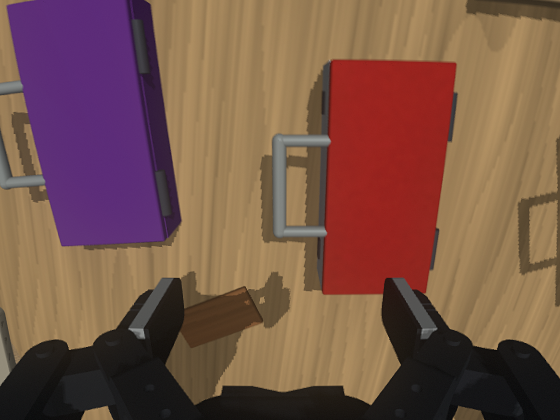

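The wrist view shows the red lid and its handle bar, centred at about px (280,187) with ends at (279,140) and (280,232). I retake it now that the arm is still.

```bash
python3 - <<'E'
from h import *
im,d=snap('wrist');im,W=cloud('wrist');z=W[...,2]
H,S,V=cv2.split(cv2.cvtColor(im,cv2.COLOR_BGR2HSV));m=((H<8)|(H>172))&(S>170)&(z>46);print(rect(W[m]),m.sum())
m=(z>48)&(S<90);m[:130]=0;m[245:]=0;m[:,:270]=0;m[:,292:]=0
P=W[m];print(rect(P),m.sum(),np.nanpercentile(P[:,2],[5,50,95]))
print(ray('wrist',280,187,57))
go(426,302,60,96.7)
E
```

```text
[513.7 316.1 204.8  99.5  96.5] 26037
[426.6 305.9  90.7  14.3  96.7] 1432 [53.40152606 56.04668074 57.73256004]
[423.59710089 309.82294984  57.        ]
pos [426.6 301.5 200.7] rot [-179.9    0.    96.9] shift [  0.6  -0.3 140.7] turn [-0.0012  0.0001  0.0037] F [-0.7 -0.  -0.9] gap 85.4 t 1.2
```

Emit:
jog_arm --rows '[[[-1,-1,40],[0,0,0]],[[-2,-1,80],[0,0,0]],[[-2,-1,100],[0,0,0]],[[-2,-1,100],[0,0,0]]]' --grip 32 --force 25

```text
time: 1.6
tool_pos: [422.0, 299.8, 97.4]
tcp_rot: [-179.6, 0.1, 97.2]
ft_force: [-0.2, 0.7, -0.2]
finger_gap: 32.5
grip_force: 0.0
```

Emit:
jog_arm --rows '[[[0,0,20],[0,0,0]],[[0,0,40],[0,0,0]],[[0,0,60],[0,0,0]],[[0,0,60],[0,0,0]]]'

```text
time: 2.0
tool_pos: [424.0, 300.4, 40.2]
tcp_rot: [-179.8, 0.1, 97.1]
ft_force: [-1.2, 0.2, 0.0]
finger_gap: 32.2
grip_force: 0.0
```

```bash
python3 - <<'E'
from h import *
snap('wrist','w2.png');go(426,304,40,96.7)
E
```

```text
pos [424.9 300.8  41.6] rot [-179.9    0.    97.1] shift [3.  1.5 1.6] turn [-0.0012  0.0003  0.0068] F [ 0.3 -0.6 -0.1] gap 31.9 t 2.05
```

View pics/w2.png

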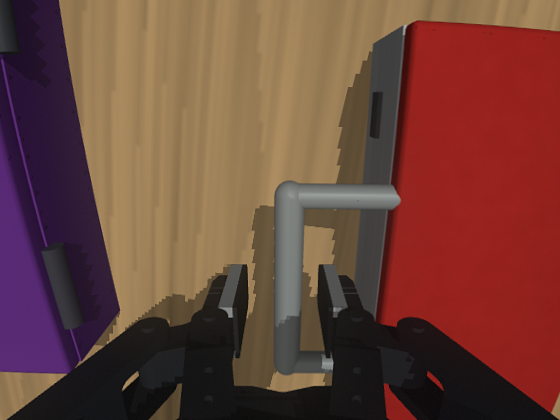

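The bar (px 288) is centred between the open fingers (px 240 and 322). Closing now.

Emit:
jog_arm --rows '[[[0,0,0],[0,0,0]],[[0,0,0],[0,0,0]],[[0,0,0],[0,0,0]],[[0,0,0],[0,0,0]],[[0,0,0],[0,0,0]]]' --grip 0 --force 25

```text
time: 2.55
tool_pos: [426.1, 301.2, 43.4]
tcp_rot: [179.9, -0.1, 97.0]
ft_force: [-4.7, 0.3, 5.2]
finger_gap: 10.7
grip_force: 25.9
```

```bash
python3 - <<'E'
from h import *
go(426,304,40,96.7)
for t in np.arange(0.1,1.95,.1):
  f=lambda t:np.array([-140*np.cos(t)+5*np.sin(t),140*np.sin(t)+5*np.cos(t)])
  d=f(t)-f(0);print(round(t,2),np.round(d,1))
E
```

```text
pos [426.1 301.2  43.4] rot [ 1.799e+02 -1.000e-01  9.700e+01] shift [2.7 0.3 3.4] turn [ 0.0013 -0.0015  0.0054] F [-4.7  0.3  5.2] gap 10.7 t 2.55
0.1 [ 1.2 14. ]
0.2 [ 3.8 27.7]
0.3 [ 7.7 41.1]
0.4 [13.  54.1]
0.5 [19.5 66.5]
0.6 [27.3 78.2]
0.7 [36.1 89. ]
0.8 [46.  98.9]
0.9 [ 56.9 107.8]
1.0 [ 68.6 115.5]
1.1 [ 81. 122.]
1.2 [ 93.9 127.3]
1.3 [107.4 131.2]
1.4 [121.1 133.8]
1.5 [135.1 135. ]
1.6 [149.1 134.8]
1.7 [163.  133.2]
1.8 [176.7 130.2]
1.9 [190.  125.9]
```

Emit:
jog_arm --rows '[[[0,0,0],[0,0,0]],[[0,0,3],[0,0,0]],[[0,0,8],[0,0,0]],[[0,0,8],[0,0,0]]]' --grip 30

```text
time: 2.95
tool_pos: [425.2, 299.9, 32.5]
tcp_rot: [-179.9, 0.0, 97.0]
ft_force: [-0.4, 0.2, 0.5]
finger_gap: 29.9
grip_force: 0.0
```

Emit:
jog_arm --rows '[[[0,0,0],[0,0,0]],[[0,0,0],[0,0,0]],[[0,0,0],[0,0,0]],[[0,0,0],[0,0,0]],[[0,0,0],[0,0,0]]]' --grip 0 --force 25

```text
time: 3.45
tool_pos: [426.1, 300.1, 33.4]
tcp_rot: [180.0, 0.0, 97.0]
ft_force: [3.5, -0.8, -1.8]
finger_gap: 10.9
grip_force: 25.2
```

Emit:
jog_arm --rows '[[[0,1.2,-14],[0,0,0]],[[0,3.8,-27.7],[0,0,0]],[[0,7.7,-41.1],[0,0,0]],[[0,13,-54.1],[0,0,0]],[[0,19.5,-66.5],[0,0,0]],[[0,27.3,-78.2],[0,0,0]],[[0,36.1,-89],[0,0,0]],[[0,46,-98.9],[0,0,0]],[[0,56.9,-107.8],[0,0,0]],[[0,68.6,-115.5],[0,0,0]]]'

```text
time: 4.45
tool_pos: [492.6, 308.0, 149.5]
tcp_rot: [-179.8, 0.1, 97.0]
ft_force: [-5.5, -4.8, 2.6]
finger_gap: 11.1
grip_force: 24.8
```

Emit:
jog_arm --rows '[[[0,12.4,-6.5],[0,0,0]],[[0,25.3,-11.8],[0,0,0]],[[0,38.8,-15.7],[0,0,0]],[[0,52.5,-18.3],[0,0,0]],[[0,66.5,-19.5],[0,0,0]],[[0,80.5,-19.3],[0,0,0]],[[0,94.4,-17.7],[0,0,0]],[[0,108.1,-14.7],[0,0,0]],[[0,116,-12],[0,0,0]],[[0,116,-12],[0,0,0]]]'

```text
time: 5.45
tool_pos: [609.7, 322.0, 160.7]
tcp_rot: [180.0, 0.0, 96.9]
ft_force: [1.9, -4.9, 2.3]
finger_gap: 11.0
grip_force: 26.2
```

Emit:
jog_arm --rows '[[[0,0,0],[0,0,0]],[[0,0,0],[0,0,0]],[[0,0,0],[0,0,0]],[[0,0,-30],[0,0,0]],[[0,0,-70],[0,0,0]],[[-30,-50,-100],[0,0,0]],[[-60,-95,-100],[0,0,0]],[[-60,-100,-100],[0,0,0]],[[-60,-100,-100],[0,0,0]],[[-60,-100,-100],[0,0,0]]]' --grip 34

```text
time: 6.45
tool_pos: [516.8, 251.2, 261.4]
tcp_rot: [179.9, -0.0, 97.0]
ft_force: [-0.6, 0.7, 0.1]
finger_gap: 33.7
grip_force: 0.0
```

```bash
python3 - <<'E'
from h import *
snap('wrist','w3.png');go(515,313,100,96.7)
E
```

```text
pos [517.1 251.4 261.1] rot [180.  -0.  97.] shift [ 61.3   5.3 161.1] turn [ 0.0008 -0.0005  0.0054] F [-0.4  0.2 -0. ] gap 34.2 t 6.5
```

View pics/w3.png

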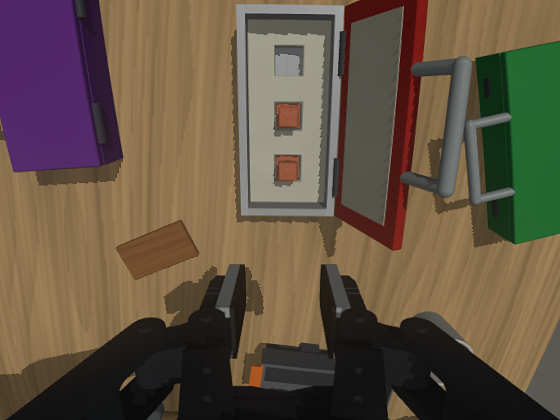

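The lid is open. Two knobs show, at px (288,116) and (287,168). The third pocket, at (288,61), is empty.

```bash
python3 - <<'E'
from h import *
im,W=cloud('wrist');z=W[...,2];H,S,V=cv2.split(cv2.cvtColor(im,cv2.COLOR_BGR2HSV))
m=((H<15))&(S>110)&(z>35)&(z<50)
for a,b in((95,140),(145,190)):
    k=m.copy();k[:a]=0;k[b:]=0;k[:,:270]=0;k[:,310:]=0
    P=W[k];print(rect(P),np.nanmedian(P,0),k.sum())
k=(z>40)&(z<52)&(S<60);k[220:]=0;k[:,:230]=0;k[:,350:]=0;print('rim',rect(W[k]))
snap('top');im,W=cloud('top');z=W[...,2]
m=(z>40)&(z<52)&(W[...,0]>440)&(W[...,0]<580)&(W[...,1]>200)&(W[...,1]<420);print('rim top',rect(W[m]),m.sum())
go(522,257,60,96.9)
for h in(0,-56):
  a=np.radians(6.9);print(515.3-h*np.sin(a),314+h*np.cos(a))
E
```

```text
[514.8 315.4  19.9  19.3  96.9] [514.70238433 315.67280431  42.01399446] 405
[520.7 260.5  20.2  20.   96.8] [520.11134655 261.15402357  41.78785923] 372
rim [515.  315.8 206.6 102.4  96.4]
rim top [516.9 312.6 206.2 103.5  96.5] 343
pos [517.2 251.5 260.8] rot [180.  -0.  97.] shift [  4.8   5.3 200.8] turn [ 0.0002 -0.0003  0.002 ] F [-0.   0.3 -0.6] gap 34.0 t 6.55
515.3 314.0
522.0276629747402 258.40558885195105
```

Emit:
jog_arm --rows '[[[4,3,45],[0,0,0]],[[7.5,4.7,90],[0,0,0]],[[7.5,4.7,135],[0,0,0]],[[7.5,4.7,175],[0,0,0]],[[7.5,4.7,200],[0,0,0]],[[7.5,4.7,212],[0,0,0]],[[7.5,4.7,212],[0,0,0]],[[7.5,4.7,212],[0,0,0]]]'

```text
time: 7.35
tool_pos: [521.8, 259.5, 50.0]
tcp_rot: [179.9, -0.0, 97.0]
ft_force: [0.6, 0.1, -0.4]
finger_gap: 34.2
grip_force: 0.0
```

```bash
python3 - <<'E'
from h import *
snap('wrist','w4.png');go(521,259.5,24,96.9)
E
```

```text
pos [522.3 259.7  50.8] rot [179.8  -0.   97. ] shift [-0.  -1.4 26.8] turn [ 0.0029 -0.0008  0.0017] F [-0.  -0.3 -0.2] gap 34.1 t 7.4
```

View pics/w4.png

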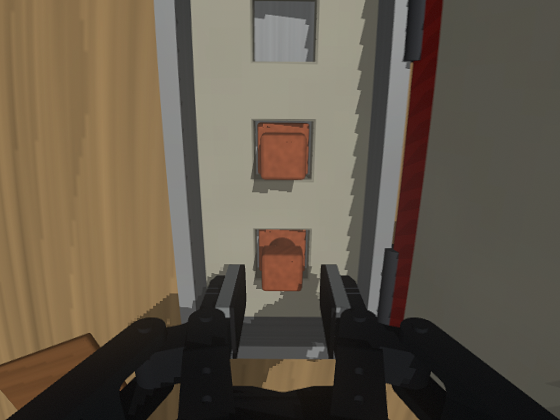

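```bash
python3 - <<'E'
from h import *
z=np.load('/tmp/wrist.npz');T=z['T'];s=r.sense();p=s['tool_pos']
for zz in(p[2],42,30):
    q=np.linalg.inv(T)@np.array([p[0],p[1],zz,1]);print(zz,cv2.projectPoints(q[:3].reshape(1,1,3),np.zeros(3),np.zeros(3),z['K'],z['D'])[0].ravel())
im,W=cloud('wrist');H,S,V=cv2.split(cv2.cvtColor(im,cv2.COLOR_BGR2HSV))
m=(H<15)&(S>110)&(abs(W[...,2]-42)<3)
for a,b in((100,200),(210,300)):
    k=m.copy();k[:a]=0;k[b:]=0;k[:,:240]=0;k[:,320:]=0;print(rect(W[k]),k.sum())
go(521,259.5,24,96.9)
E
```

```text
50.7680640670397 [284.34426649 283.70406814]
42 [284.24750964 274.61913906]
30 [284.12917865 263.52532871]
[514.6 315.5  19.9  19.9   6.4] 2036
[520.8 260.4  20.5  20.   95.8] 1547
pos [522.3 259.7  50.8] rot [179.8  -0.   97. ] shift [-0.  -1.4 26.8] turn [ 0.0029 -0.0008  0.0017] F [-0.  -0.3 -0.2] gap 34.1 t 7.4
```

Well aligned. Descending and gripping.

Emit:
jog_arm --rows '[[[0.5,-1,12],[0,0,0]],[[0.5,-1,22],[0,0,0]],[[0.5,-1,26.5],[0,0,0]],[[0.5,-1,26.5],[0,0,0]]]'

```text
time: 7.8
tool_pos: [518.6, 258.9, 20.9]
tcp_rot: [-179.9, 0.0, 97.0]
ft_force: [-0.6, 0.3, 0.2]
finger_gap: 34.1
grip_force: 0.0
```

Emit:
jog_arm --rows '[[[0,0,0],[0,0,0]],[[0,0,0],[0,0,0]],[[0,0,0],[0,0,0]],[[0,0,0],[0,0,0]],[[0,0,0],[0,0,0]]]' --grip 0 --force 25

```text
time: 8.3
tool_pos: [519.7, 259.4, 22.4]
tcp_rot: [180.0, -0.0, 97.0]
ft_force: [0.6, -0.1, -0.7]
finger_gap: 19.3
grip_force: 28.0
```

Emit:
jog_arm --rows '[[[0,0,-10],[0,0,0]],[[0,0,-30],[0,0,0]],[[0,0,-70],[0,0,0]],[[0,0,-100],[0,0,0]],[[0,0,-100],[0,0,0]]]'

```text
time: 8.8
tool_pos: [523.0, 260.7, 128.7]
tcp_rot: [179.5, -0.1, 97.0]
ft_force: [0.7, 0.4, 0.7]
finger_gap: 19.6
grip_force: 28.0
```

```bash
python3 - <<'E'
from h import *
snap('scene');snap('top')
for n in('top','scene'):
    im,W=cloud(n); H,S,V=cv2.split(cv2.cvtColor(im,cv2.COLOR_BGR2HSV)); z=W[...,2]
    b=(W[...,0]>400)&(W[...,0]<690)&(W[...,1]<-190)&(W[...,1]>-350)
    m=b&(((H>105)&(H<125)&(S>130))|((H>3)&(H<13)&(S>200)))&(z>44);print(rect(W[m]),m.sum())
    m=b&(H>3)&(H<13)&(S>200)&(z>44);print('or',rect(W[m]))
go(530,-275,160,82)
E
```

```text
[0. 0. 0. 0. 0.] 0
or [0. 0. 0. 0. 0.]
[ 534.4 -274.8  189.8   64.   172.6] 439
or [ 448.6 -263.1   55.7   16.3   83.4]
pos [520.3 259.6 123.7] rot [179.9  -0.   97. ] shift [-531.8  -55.4  -36.8] turn [ 0.0023 -0.0009  0.2616] F [-0.4 -0.3 -0.5] gap 19.3 t 8.9
```

Emit:
jog_arm --rows '[[[0,0,-40],[0,0,0]],[[-20,-2,-76],[0,0,0]],[[-60,-6,-76],[0,0,0.03]],[[-105,-11,-76],[0,0,0.06]],[[-150,-16,-76],[0,0,0.09]],[[-195,-21,-76],[0,0,0.12]],[[-240,-25,-76],[0,0,0.15]],[[-285,-30,-76],[0,0,0.18]],[[-330,-35,-76],[0,0,0.2]],[[-370,-39,-76],[0,0,0.22]]]'

```text
time: 9.9
tool_pos: [524.6, -114.5, 196.4]
tcp_rot: [-179.8, -0.0, 84.3]
ft_force: [0.8, 0.6, -0.0]
finger_gap: 19.2
grip_force: 28.0
```

```bash
python3 -c "
from h import *
go(530,-340,200,82.6)"
```

```text
pos [ 524.6 -114.5  196.4] rot [-179.8   -0.    84.3] shift [-223.8   27.7   -3.8] turn [-0.0029 -0.0004  0.0298] F [ 0.8  0.6 -0. ] gap 19.2 t 9.9
```

Emit:
jog_arm --rows '[[[-40,5,-2],[0,0,0.01]],[[-80,10,-4],[0,0,0.02]],[[-120,15,-4],[0,0,0.03]],[[-160,20,-4],[0,0,0.03]],[[-195,25,-4],[0,0,0.03]],[[-215,28,-4],[0,0,0.03]],[[-222,28,-4],[0,0,0.03]],[[-222,28,-4],[0,0,0.03]],[[-222,28,-4],[0,0,0.03]]]'

```text
time: 10.8
tool_pos: [531.9, -335.0, 201.4]
tcp_rot: [-179.9, -0.1, 82.7]
ft_force: [0.5, -1.3, -0.0]
finger_gap: 19.2
grip_force: 28.0
```

```bash
python3 - <<'E'
from h import *
snap('wrist','w5.png')
im,W=cloud('wrist'); H,S,V=cv2.split(cv2.cvtColor(im,cv2.COLOR_BGR2HSV)); z=W[...,2]
m=(((H>105)&(H<125)&(S>130))|((H>3)&(H<13)&(S>200)))&(z>51)&(z<62)&(W[...,0]>400);print(rect(W[m]),m.sum())
m=(H>105)&(H<125)&(S>130)&(z>51)&(z<62);print(rect(W[m]),m.sum())
m=(H>105)&(H<125)&(S>100)&(abs(z-3)<4);print('floor',rect(W[m]),m.sum())
go(530,-275,160,82)
E
```

```text
[ 531.4 -272.9  186.4   67.   172.6] 1559
[ 537.4 -273.7  174.2   67.   172.6] 1548
floor [ 537.4 -274.1  159.4   37.3  172.7] 6750
pos [ 532.1 -334.9  201.7] rot [-1.799e+02 -1.000e-01  8.270e+01] shift [59.1 -9.6 41.8] turn [-0.0009 -0.0009  0.0127] F [ 0.6  1.4 -0.2] gap 19.6 t 10.85
```

View pics/w5.png

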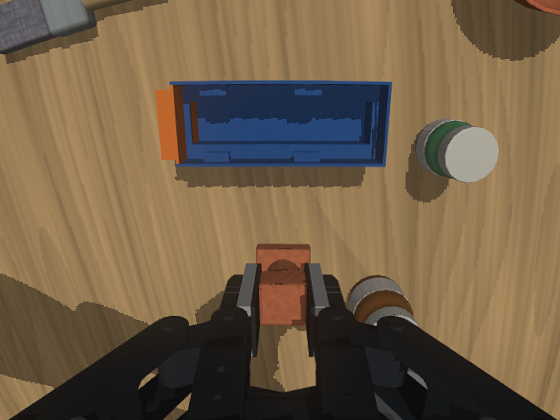

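The blue bin is at px (280,123), centred at world (537.4, -274), and is empty. I place knob 1 at bin x = -40.

Emit:
jog_arm --rows '[[[25,16,10],[0,0,0]],[[50,30,40],[0,0,0]],[[61,37.5,70],[0,0,0]],[[61,37.5,100],[0,0,0]],[[61,37.5,125],[0,0,0]],[[61,37.5,145],[0,0,0]],[[61,37.5,150],[0,0,0]],[[61,37.5,150],[0,0,0]]]'

```text
time: 11.65
tool_pos: [576.6, -279.2, 51.6]
tcp_rot: [-179.9, -0.1, 82.7]
ft_force: [-0.4, -0.4, 0.1]
finger_gap: 19.3
grip_force: 28.0
```

```bash
python3 -c "
from h import *
go(577,-279.2,20.5,82.6)"
```

```text
pos [ 576.6 -279.2   51.6] rot [-1.799e+02 -1.000e-01  8.270e+01] shift [ 0.1  0.4 31.1] turn [-0.0017 -0.0009  0.0023] F [-0.4 -0.4  0.1] gap 19.3 t 11.65
```

Emit:
jog_arm --rows '[[[0,0,10],[0,0,0]],[[0,0,20],[0,0,0]],[[0,0,26],[0,0,0]],[[0,0,30],[0,0,0]],[[0,0,31],[0,0,0]],[[0,0,31],[0,0,0]],[[0,0,31],[0,0,0]]]'

```text
time: 12.35
tool_pos: [577.3, -280.8, 21.7]
tcp_rot: [180.0, 0.0, 82.7]
ft_force: [0.0, 0.7, -1.1]
finger_gap: 19.8
grip_force: 28.0
```

Emit:
jog_arm --rows '[[[0,0,0],[0,0,0]],[[0,0,0],[0,0,0]],[[0,0,0],[0,0,0]],[[0,0,-10],[0,0,0]],[[0,0,-30],[0,0,0]],[[0,0,-70],[0,0,0]],[[-20,0,-115],[0,0,0]],[[-30,0,-150],[0,0,0]],[[-30,0,-170],[0,0,0]],[[-30,0,-180],[0,0,0]]]' --grip 29

```text
time: 13.35
tool_pos: [574.4, -311.5, 205.6]
tcp_rot: [179.7, 0.1, 82.6]
ft_force: [-0.2, 0.1, 0.0]
finger_gap: 29.0
grip_force: 0.0
```

```bash
python3 - <<'E'
from h import *
snap('wrist')
im,W=cloud('wrist'); H,S,V=cv2.split(cv2.cvtColor(im,cv2.COLOR_BGR2HSV)); z=W[...,2]
m=(H<15)&(S>110)&(z>30)&(z<46)&(W[...,0]>490)&(W[...,1]<-230);print(rect(W[m]),np.nanmedian(W[m],0),m.sum())
m=(H>105)&(H<125)&(S>130)&(z>51)&(z<62);print(rect(W[m]),m.sum())
m=(H>105)&(H<125)&(S>100)&(abs(z-3)<4);print('floor',rect(W[m]),m.sum())
go(514.7,314.3,200,96.9)
E
```

```text
[ 579.2 -378.5  217.3   21.7   91.2] [ 577.72943824 -280.34310059   38.96474566] 533
[ 536.9 -273.5  174.    68.2  172.5] 1613
floor [ 536.6 -275.5  160.    35.2  172.4] 4831
pos [ 574.5 -311.3  205.8] rot [1.797e+02 1.000e-01 8.270e+01] shift [ 612.8 -139.3    3.7] turn [ 0.0046  0.0029 -0.2486] F [ 1.  -0.5  2.2] gap 28.8 t 13.4
```

Emit:
jog_arm --rows '[[[20,-10,0],[0,0,0]],[[60,-35,0],[0,0,-0.02]],[[105,-60,0],[0,0,-0.05]],[[150,-85,0],[0,0,-0.08]],[[195,-100,0],[0,0,-0.11]],[[240,-115,0],[0,0,-0.14]],[[285,-125,0],[0,0,-0.17]],[[330,-135,0],[0,0,-0.2]],[[375,-139,0],[0,0,-0.23]],[[415,-139,0],[0,0,-0.2486]]]' --grip 34

```text
time: 14.4
tool_pos: [486.8, 121.3, 199.9]
tcp_rot: [-179.9, -0.0, 97.0]
ft_force: [0.3, -0.8, -0.2]
finger_gap: 34.2
grip_force: 0.0
```

```bash
python3 -c "
from h import *
go(514.8,314.8,60,96.9)"
```

```text
pos [486.8 121.3 199.9] rot [-179.9   -0.    97. ] shift [188.6  51.8 139.9] turn [-0.002  -0.0002  0.0024] F [ 0.3 -0.8 -0.2] gap 34.2 t 14.4
```

Emit:
jog_arm --rows '[[[40,11,0],[0,0,0]],[[80,22,0],[0,0,0]],[[120,33,0],[0,0,0]],[[155,43,10],[0,0,0]],[[180,50,40],[0,0,0]],[[188.6,51.8,80],[0,0,0]],[[188.6,51.8,115],[0,0,0]],[[188.6,51.8,135],[0,0,0]],[[188.6,51.8,140],[0,0,0]],[[188.6,51.8,140],[0,0,0]]]'

```text
time: 15.4
tool_pos: [515.7, 311.9, 59.6]
tcp_rot: [-179.8, 0.1, 96.9]
ft_force: [0.1, 0.6, 0.6]
finger_gap: 33.8
grip_force: 0.0
```

```bash
python3 - <<'E'
from h import *
snap('wrist');im,W=cloud('wrist');H,S,V=cv2.split(cv2.cvtColor(im,cv2.COLOR_BGR2HSV))
m=(H<15)&(S>110)&(abs(W[...,2]-42)<3)&(W[...,0]>480)&(W[...,0]<545);print(rect(W[m]),m.sum())
go(514.8,314.8,24,96.9)
E
```

```text
[514.7 315.9  21.   19.6  96.1] 1407
pos [516.9 312.4  61.4] rot [-180.     0.    96.9] shift [ 2.6 -1.8 37.4] turn [-0.0005  0.0002  0.0003] F [1.  0.2 1.4] gap 34.1 t 15.45
```

Emit:
jog_arm --rows '[[[2.5,-1.5,15],[0,0,0]],[[2.5,-1.5,28],[0,0,0]],[[2.5,-1.5,36],[0,0,0]],[[2.5,-1.5,37],[0,0,0]],[[2.5,-1.5,37],[0,0,0]]]'

```text
time: 15.95
tool_pos: [515.0, 314.5, 23.8]
tcp_rot: [-180.0, 0.0, 96.9]
ft_force: [0.3, 0.7, 0.0]
finger_gap: 34.0
grip_force: 0.0
```

Emit:
jog_arm --rows '[[[0,0,0],[0,0,0]],[[0,0,0],[0,0,0]],[[0,0,0],[0,0,0]],[[0,0,0],[0,0,0]],[[0,0,0],[0,0,0]]]' --grip 0 --force 25

```text
time: 16.45
tool_pos: [515.7, 314.9, 24.9]
tcp_rot: [179.9, -0.0, 96.9]
ft_force: [-0.5, 0.5, 2.6]
finger_gap: 19.6
grip_force: 27.1
```

Emit:
jog_arm --rows '[[[0,0,-10],[0,0,0]],[[0,0,-30],[0,0,0]],[[0,0,-70],[0,0,0]],[[0,0,-115],[0,0,0]],[[0,0,-155],[0,0,0]],[[-10,0,-175],[0,0,0]],[[-40,-1,-175],[0,0,0]],[[-80,-4,-175],[0,0,0.02]],[[-120,-8,-175],[0,0,0.04]],[[-160,-12,-175],[0,0,0.06]]]'

```text
time: 17.45
tool_pos: [522.3, 153.2, 199.9]
tcp_rot: [180.0, -0.0, 93.5]
ft_force: [0.8, 0.1, -0.4]
finger_gap: 19.0
grip_force: 26.8
```

```bash
python3 -c "
from h import *
go(497.7,-330,200,82.6)"
```

```text
pos [522.3 153.2 199.9] rot [180.   -0.   93.5] shift [-4.808e+02 -5.380e+01 -1.000e-01] turn [ 4.000e-04 -1.000e-04  1.895e-01] F [ 0.8  0.1 -0.4] gap 19.0 t 17.45
```

Emit:
jog_arm --rows '[[[-45,-5,0],[0,0,0.02]],[[-90,-10,0],[0,0,0.04]],[[-138,-15,0],[0,0,0.06]],[[-186,-21,0],[0,0,0.08]],[[-234,-26,0],[0,0,0.1]],[[-282,-32,0],[0,0,0.12]],[[-330,-37,0],[0,0,0.14]],[[-378,-42,0],[0,0,0.16]],[[-425,-47,0],[0,0,0.18]],[[-465,-52,0],[0,0,0.19]]]'

```text
time: 18.45
tool_pos: [498.3, -315.3, 200.0]
tcp_rot: [180.0, 0.0, 82.5]
ft_force: [-0.2, -0.5, -0.5]
finger_gap: 19.6
grip_force: 26.8
```

Emit:
jog_arm --rows '[[[-10,0,0],[0,0,0]],[[-10,0,0],[0,0,0]],[[-10,0,0],[0,0,0]]]'

```text
time: 18.75
tool_pos: [497.7, -321.8, 199.4]
tcp_rot: [-180.0, -0.0, 82.6]
ft_force: [0.2, 0.2, 0.5]
finger_gap: 19.6
grip_force: 26.8
```

```bash
python3 - <<'E'
from h import *
snap('wrist')
im,W=cloud('wrist'); H,S,V=cv2.split(cv2.cvtColor(im,cv2.COLOR_BGR2HSV)); z=W[...,2]
m=(H>105)&(H<125)&(S>130)&(z>51)&(z<62);q=rect(W[m]);print(q,m.sum())
m=(H>105)&(H<125)&(S>100)&(abs(z-3)<4);print('floor',rect(W[m]),m.sum())
m=(H<15)&(S>110)&(z>30)&(z<46)&(W[...,0]>540)&(W[...,1]>-300);print('knob1',rect(W[m]))
a=np.radians(q[4]);go(q[0]+40*np.cos(a),q[1]+40*np.sin(a),22.9,q[4]-90)
E
```

```text
[ 537.5 -273.6  174.7   67.4  172.8] 1664
floor [ 538.5 -266.   159.7   54.   172.5] 5701
knob1 [ 656.1 -238.4  206.2   25.4   27.7]
pos [ 497.9 -321.3  199.4] rot [-180.    -0.    82.7] shift [ 52.2  -6.8 176.6] turn [-0.     -0.0007 -0.0026] F [ 0.6 -0.4 -0.5] gap 19.4 t 18.8
```

Emit:
jog_arm --rows '[[[25,-3,20],[0,0,0]],[[51,-6.5,50],[0,0,0]],[[51,-6.5,90],[0,0,0]],[[51,-6.5,125],[0,0,0]],[[51,-6.5,150],[0,0,0]],[[51,-6.5,165],[0,0,0]],[[51,-6.5,173],[0,0,0]],[[51,-6.5,176.5],[0,0,0]],[[51,-6.5,176.5],[0,0,0]],[[51,-6.5,176.5],[0,0,0]]]'

```text
time: 19.8
tool_pos: [498.8, -272.0, 24.3]
tcp_rot: [179.9, 0.1, 82.6]
ft_force: [-0.5, 0.5, -0.0]
finger_gap: 19.6
grip_force: 26.8
```

Emit:
jog_arm --rows '[[[0,0,0],[0,0,0]],[[0,0,0],[0,0,0]],[[0,0,0],[0,0,0]],[[0,0,-10],[0,0,0]],[[0,0,-30],[0,0,0]],[[0,0,-70],[0,0,0]],[[-20,0,-115],[0,0,0]],[[-30,20,-150],[0,0,0]],[[-40,40,-180],[0,0,0]],[[-40,40,-180],[0,0,0]]]' --grip 29

```text
time: 20.8
tool_pos: [536.0, -319.2, 210.3]
tcp_rot: [179.4, 0.3, 82.6]
ft_force: [-0.1, -0.5, 0.2]
finger_gap: 29.0
grip_force: 0.0
```

```bash
python3 - <<'E'
from h import *
snap('wrist','w6.png')
go(575,0,230,0)
snap('scene');im,W=cloud('scene');H,S,V=cv2.split(cv2.cvtColor(im,cv2.COLOR_BGR2HSV));z=W[...,2]
m=(H>3)&(H<13)&(S>200)&(z>44)&(W[...,0]>400)&(W[...,0]<640)&(W[...,1]<80)&(W[...,1]>-150);print('greyorange',rect(W[m]))
m=(S<90)&(z>45)&(z<60)&(W[...,0]>450)&(W[...,0]<690)&(W[...,1]<80)&(W[...,1]>-80);print(rect(W[m]))
E
```

```text
pos [ 534.3 -317.8  206.9] rot [179.7   0.2  82.6] shift [320.3  -0.6 -24.1] turn [ 0.0069 -0.0016  1.4411] F [ 0.7 -0.5 -0.4] gap 28.9 t 20.85
greyorange [516.  -13.   56.6  15.9  88.8]
[607.1 -15.8 165.2  69.5 179.5]
```

View pics/w6.png

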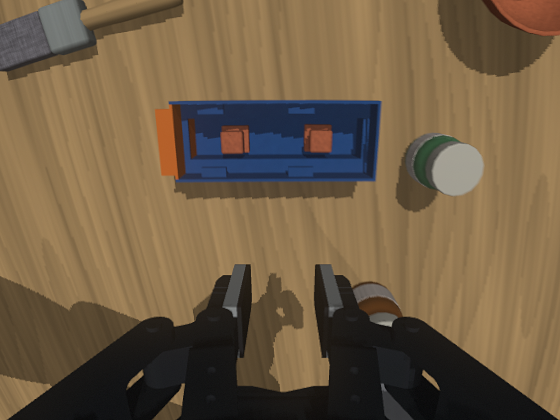

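Both knobs stand in the blue bin, at px (235,141) and (318,139). Next is the grey bin.

Emit:
jog_arm --rows '[[[30,-3,0],[0,0,0.146]],[[60,-6,0],[0,0,0.292]],[[90,-10,0],[0,0,0.438]],[[120,-13,0],[0,0,0.584]],[[151,-17,0],[0,0,0.73]],[[181,-20,0],[0,0,0.876]],[[211,-23,0],[0,0,1.022]],[[242,-27,0],[0,0,1.168]],[[272,-30,0],[0,0,1.314]],[[302,-33,0],[0,0,1.459]]]' --grip 85

```text
time: 21.9
tool_pos: [536.6, -10.9, 200.9]
tcp_rot: [-180.0, 0.2, -1.3]
ft_force: [0.6, -0.2, 0.4]
finger_gap: 85.2
grip_force: 0.0
```

Emit:
jog_arm --rows '[[[0,0,0],[0,0,0]],[[0,0,0],[0,0,0]],[[0,0,0],[0,0,0]]]'

```text
time: 22.2
tool_pos: [537.7, -13.0, 201.9]
tcp_rot: [180.0, 0.1, -0.9]
ft_force: [-0.2, -0.0, 0.2]
finger_gap: 85.0
grip_force: 0.0
```

```bash
python3 - <<'E'
from h import *
snap('wrist','w7.png')
im,W=cloud('wrist'); H,S,V=cv2.split(cv2.cvtColor(im,cv2.COLOR_BGR2HSV)); z=W[...,2]
b=(W[...,0]>490)&(W[...,0]<720)&(W[...,1]>-75)&(W[...,1]<60)&(z>50)&(z<64);b[290:]=0
m=b&~((H>3)&(H<13)&(S>200));q=rect(W[m]);print(q,m.sum());print(rect(W[b]))
m=b&(H>3)&(H<13)&(S>200);print('or',rect(W[m]))
go(q[0],q[1],110,q[4]-180)
E
```

```text
[598.3 -13.9 183.9  68.7 179. ] 2727
[598.1 -13.9 184.3  68.7 179. ]
or [513.2 -12.1  61.2  14.5  89.1]
pos [537.9 -13.2 202.1] rot [ 1.8e+02  1.0e-01 -1.0e+00] shift [60.5 -0.4 92. ] turn [0.0002 0.0013 0.0007] F [-0.4 -0.  -0.1] gap 85.3 t 22.25
```

View pics/w7.png

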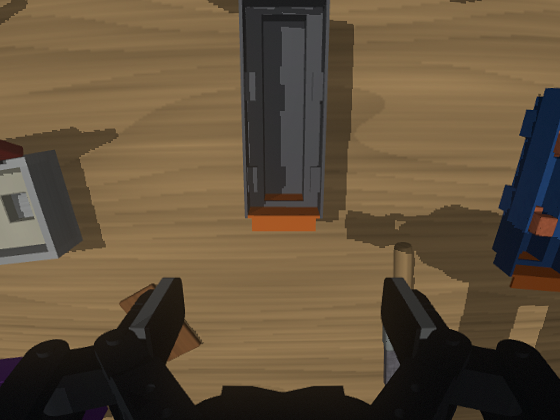

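The grey bin runs from px row 0 to 230 at column 285. Its centre is about (605.5, -14) with its axis at 179°. The wrist camera shows it between the two open fingers. Descending onto it.

Emit:
jog_arm --rows '[[[40,0,10],[0,0,0]],[[67.6,-0.4,40],[0,0,0]],[[67.6,-0.4,80],[0,0,0]],[[67.6,-0.4,115],[0,0,0]],[[67.6,-0.4,140],[0,0,0]],[[67.6,-0.4,160],[0,0,0]],[[67.6,-0.4,175],[0,0,0]],[[67.6,-0.4,185],[0,0,0]],[[67.6,-0.4,185],[0,0,0]]]'

```text
time: 23.15
tool_pos: [605.0, -13.6, 16.4]
tcp_rot: [-180.0, 0.1, -1.0]
ft_force: [0.4, 0.1, -0.3]
finger_gap: 84.8
grip_force: 0.0
```

Emit:
jog_arm --rows '[[[0,0,0],[0,0,0]],[[0,0,0],[0,0,0]],[[0,0,0],[0,0,0]],[[0,0,0],[0,0,0]],[[0,0,0],[0,0,0]]]' --grip 50 --force 30

```text
time: 23.65
tool_pos: [607.2, -13.3, 19.2]
tcp_rot: [180.0, -0.1, -1.0]
ft_force: [-0.9, -0.1, 6.8]
finger_gap: 67.5
grip_force: 36.2
```

Emit:
jog_arm --rows '[[[0,0,-5],[0,0,0]],[[0,0,-20],[0,0,0]],[[0,0,-50],[0,0,0]],[[0,0,-90],[0,0,0]],[[0,0,-130],[0,0,0]],[[0,0,-160],[0,0,0]],[[0,0,-160],[0,0,0]]]'

```text
time: 24.35
tool_pos: [609.4, -13.5, 185.5]
tcp_rot: [179.9, -0.6, -1.0]
ft_force: [1.1, -0.6, -1.1]
finger_gap: 67.6
grip_force: 35.6
```

```bash
python3 - <<'E'
from h import *
go(540,-275,180,172.6)
snap('scene','s2.png')
for n in ['scene']:
    im,W=cloud(n); H,S,V=cv2.split(cv2.cvtColor(im,cv2.COLOR_BGR2HSV)); z=W[...,2]
    b=(W[...,0]>400)&(W[...,0]<690)&(W[...,1]<-150)&(W[...,1]>-380)
    m=b&(((H>105)&(H<125)&(S>130))|((H>3)&(H<13)&(S>200)))&(z>44);print(rect(W[m]),m.sum())
E
```

```text
pos [609.4 -13.5 185.5] rot [179.9  -0.6  -1. ] shift [-64.9 262.7   5. ] turn [ 1.6000e-02  5.0000e-04 -3.0298e+00] F [ 1.1 -0.6 -1.1] gap 67.6 t 24.35
[ 532.9 -274.1  191.2   65.   172.7] 428
```

View pics/s2.png

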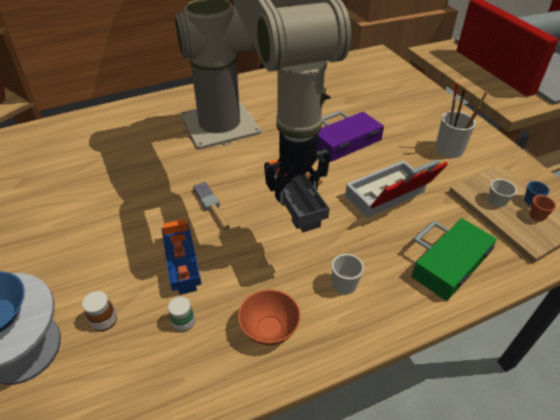

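The grey bin is held clear and level. The lid is still open and the blue bin is unmoved. I turn half round while carrying it over.

Emit:
jog_arm --rows '[[[-3,12,-5],[0,0,-0.14]],[[-6,25,-10],[0,0,-0.28]],[[-9,37,-15],[0,0,-0.42]],[[-12,50,-15],[0,0,-0.56]],[[-15,62,-15],[0,0,-0.7]],[[-18,75,-15],[0,0,-0.84]],[[-21,88,-15],[0,0,-0.98]],[[-24,100,-15],[0,0,-1.12]],[[-28,113,-15],[0,0,-1.26]],[[-32,125,-15],[0,0,-1.4]]]'

```text
time: 25.4
tool_pos: [570.5, -137.8, 191.0]
tcp_rot: [-179.8, -0.0, 79.5]
ft_force: [-0.6, -0.1, -2.0]
finger_gap: 67.7
grip_force: 35.5
```

```bash
python3 -c "
from h import *
go(540,-275,200,172.7)"
```

```text
pos [ 570.5 -137.8  191. ] rot [-179.8   -0.    79.5] shift [-140.5   -5.2   -9.1] turn [-0.0022 -0.003  -1.626 ] F [-0.6 -0.1 -2. ] gap 67.7 t 25.4
```

Emit:
jog_arm --rows '[[[-14,0,0],[0,0,-0.14]],[[-28,-1,0],[0,0,-0.28]],[[-42,-2,0],[0,0,-0.42]],[[-56,-2,0],[0,0,-0.56]],[[-70,-3,0],[0,0,-0.7]],[[-84,-3,0],[0,0,-0.84]],[[-98,-4,0],[0,0,-0.98]],[[-112,-4,0],[0,0,-1.12]],[[-126,-5,0],[0,0,-1.26]],[[-140,-5,0],[0,0,-1.4]]]'

```text
time: 26.4
tool_pos: [539.5, -274.1, 190.9]
tcp_rot: [180.0, -0.2, 159.8]
ft_force: [0.2, 0.2, -1.4]
finger_gap: 67.4
grip_force: 35.5
```

Emit:
jog_arm --rows '[[[0,0,0],[0,0,-0.12]],[[0,0,0],[0,0,-0.226]],[[0,0,0],[0,0,-0.226]],[[0,0,0],[0,0,-0.226]],[[0,0,0],[0,0,-0.226]]]'

```text
time: 26.9
tool_pos: [540.5, -273.9, 192.2]
tcp_rot: [180.0, -0.1, 172.2]
ft_force: [1.1, 1.1, -1.3]
finger_gap: 67.8
grip_force: 35.5
```

```bash
python3 - <<'E'
from h import *
go(540,-275,150,172.7)
snap('wrist','w8.png')
im,W=cloud('wrist'); H,S,V=cv2.split(cv2.cvtColor(im,cv2.COLOR_BGR2HSV)); z=W[...,2]
m=((H>105)&(H<125)&(S>100)|(H>3)&(H<13)&(S>200))&(z>51)&(z<62);print('blue',rect(W[m]),m.sum())
h=np.nanpercentile(z[100:260,230:330],[5,50,95]);print(h)
E
```

```text
pos [ 540.5 -273.9  192.2] rot [ 1.800e+02 -1.000e-01  1.722e+02] shift [ 0.3 -1.2 42.2] turn [ 0.0004 -0.001  -0.0081] F [ 1.1  1.1 -1.3] gap 67.8 t 26.9
blue [0. 0. 0. 0. 0.] 0
[175.10973637 176.27911624 202.86688255]
```

View pics/w8.png

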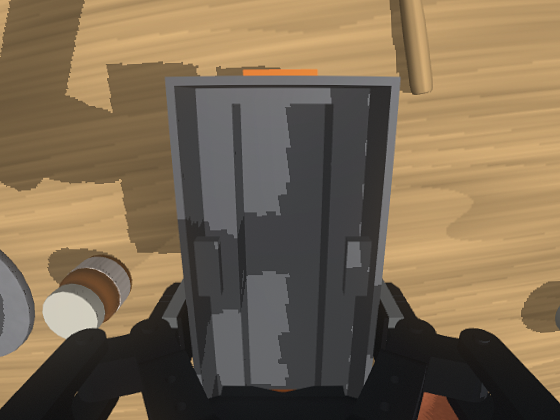

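The held grey bin's far rim is at px row 78, columns 167 to 400, and the blue bin's orange lip shows just beyond it at (280,72). I work out where the bin sits in the tool frame.

```bash
python3 - <<'E'
from h import *
im,W=cloud('wrist'); s=r.sense();Q=R.from_euler('xyz',s['tcp_rot'],degrees=True)
P=Q.inv().apply((W-s['tool_pos']).reshape(-1,3)).reshape(W.shape)
z=W[...,2]
m=(z>218)&(z<240);m[:60]=0;m[180:]=0
k,l,st,_=cv2.connectedComponentsWithStats(m.astype(np.uint8));i=1+st[1:,4].argmax();m=l==i
T=P[m];print('rim tool',m.sum(),'x',np.percentile(T[:,0],[1,50,99]),'y',np.percentile(T[:,1],[1,99]),'z',np.percentile(T[:,2],[5,50,95]))
far=T[T[:,0]>T[:,0].max()-6]; print('far end slope',np.polyfit(far[:,1],far[:,0],1), far[:,0].max())
for sg in(-1,1):
    w=T[(T[:,1]*sg>20)&(T[:,0]<75)];e=w[:,1]*sg;print(sg,'side',np.percentile(e,[2,98]),np.polyfit(w[:,0],w[:,1],1))
print('floor',np.nanmedian(P[100:200,250:310],axis=(0,1)))
E
```

```text
rim tool 5871 x [56.50363795 80.95769474 86.92437097] y [-32.84528798  34.85413935] z [-37.59179685 -36.18772894 -26.72223407]
far end slope [1.44931127e-03 8.51353312e+01] 87.16831873214716
-1 side [30.13383465 32.93075587] [-1.33851011e-02 -3.01667471e+01]
1 side [32.16354359 34.93728264] [1.15252465e-02 3.22991118e+01]
floor [58.65566317 -0.14089876 16.30909041]
```

Emit:
jog_arm --rows '[[[4,-0.5,15],[0,0,-0.008]],[[4,-0.5,35],[0,0,-0.008]],[[4,-0.5,60],[0,0,-0.008]],[[4,-0.5,80],[0,0,-0.008]],[[4,-0.5,92],[0,0,-0.008]],[[4,-0.5,92],[0,0,-0.008]],[[4,-0.5,92],[0,0,-0.008]]]'

```text
time: 27.65
tool_pos: [536.7, -274.2, 101.0]
tcp_rot: [-180.0, -0.0, 172.8]
ft_force: [-0.1, 0.3, -0.5]
finger_gap: 67.5
grip_force: 35.5
```

```bash
python3 - <<'E'
from h import *
go(536.2,-273.6,67.5,172.6)
snap('wrist','w9.png');snap('scene','s3.png')
a=cv2.imread('pics/s3.png')[180:330,120:280];b=cv2.imread('pics/w9.png')[20:220,140:440]
A=cv2.resize(a,(480,450),interpolation=3);B=cv2.resize(b,(320,213));C=np.zeros((450,800,3),np.uint8);C[:,:480]=A;C[:213,480:]=B;cv2.imwrite('pics/c3.png',C)
im,W=cloud('wrist'); H,S,V=cv2.split(cv2.cvtColor(im,cv2.COLOR_BGR2HSV)); z=W[...,2]
m=(H>3)&(H<13)&(S>180)&(z>50)&(z<64);print('or',rect(W[m]),m.sum())
m=(z>103)&(z<122);m[150:]=0;print('greyrim',rect(W[m]))
E
```

```text
pos [ 536.7 -274.2  101. ] rot [-180.    -0.   172.8] shift [ 0.6  0.6 33.5] turn [-0.     -0.      0.0038] F [-0.1  0.3 -0.5] gap 67.5 t 27.65
or [ 440.8 -273.    32.3    5.8   80.9] 560
greyrim [ 464.5 -264.2   64.2   23.3   82.8]
```

View pics/c3.png

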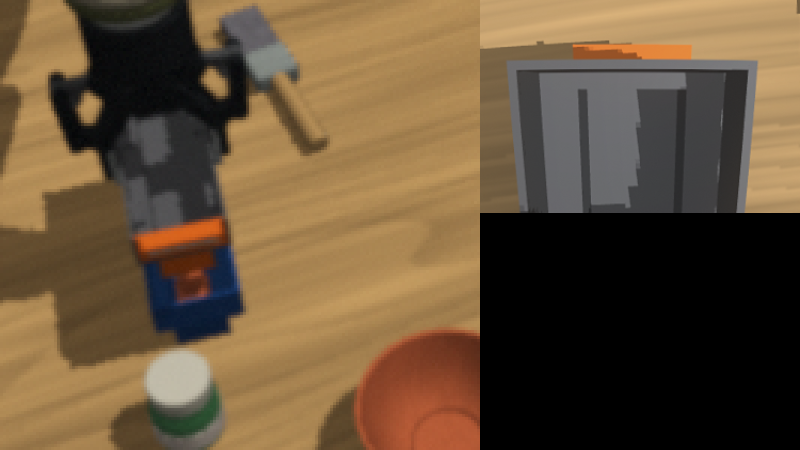

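```bash
python3 - <<'E'
from h import *
im,W=cloud('wrist'); s=r.sense();Q=R.from_euler('xyz',s['tcp_rot'],degrees=True)
P=Q.inv().apply((W-s['tool_pos']).reshape(-1,3)).reshape(W.shape);z=W[...,2]
H,S,V=cv2.split(cv2.cvtColor(im,cv2.COLOR_BGR2HSV))
o=(H>3)&(H<15)&(S>180)&(z>48)&(z<66);a=P[o];print('lip x',np.percentile(a[:,0],[2,50,98]),'y',np.percentile(a[:,1],[1,99]),'z',np.median(z[o]))
g=(z>130)&(z<150);g[:60]=0;g[160:]=0;a=P[g];print('z rim',np.median(z[g]),'x',np.percentile(a[:,0],[95,99,99.8]),'y',np.percentile(a[:,1],[1,99]))
# rays on planes: top row of lip/rim at col 285
for nm,m,zz in(('lip',o,56),('rim',g,np.median(z[g]))):
    v=np.where(m[:,265:305].any(1))[0].min();p=ray('wrist',285,v-.5,zz);print(nm,v,Q.inv().apply(p-s['tool_pos']))
E
```

```text
lip x [93.81969094 96.72231478 99.63915528] y [-25.95516317  28.46565479] z 56.17610853308338
z rim 137.56267198884083 x [87.52928575 87.80731652 87.87342088] y [-32.59477071  35.16144902]
lip 62 [99.81574913  2.67407799 46.08025396]
rim 75 [ 87.90403106   2.05105923 -35.4564112 ]
```

Alignment is within 0.1 mm both ways (the lip leads the rim by 11.9 mm, where 12 is expected). Lowering straight down.

Emit:
jog_arm --rows '[[[0,0,8],[0,0,0]],[[0,0,15],[0,0,0]],[[0,0,20],[0,0,0]],[[0,0,24],[0,0,0]],[[0,0,27],[0,0,0]],[[0,0,29],[0,0,0]],[[0,0,31],[0,0,0]],[[0,0,31],[0,0,0]]]'

```text
time: 28.55
tool_pos: [536.6, -274.1, 69.6]
tcp_rot: [180.0, -0.0, 172.8]
ft_force: [0.4, -0.1, -2.5]
finger_gap: 67.6
grip_force: 35.5
```

Emit:
jog_arm --rows '[[[0,0,1],[0,0,0]],[[0,0,2],[0,0,0]],[[0,0,2.5],[0,0,0]],[[0,0,2.5],[0,0,0]]]'

```text
time: 28.95
tool_pos: [536.8, -274.2, 67.3]
tcp_rot: [-180.0, 0.0, 172.8]
ft_force: [-0.5, 0.1, -1.8]
finger_gap: 67.6
grip_force: 35.6
```

Emit:
jog_arm --rows '[[[0,0,0.5],[0,0,0]],[[0,0,1],[0,0,0]],[[0,0,1],[0,0,0]],[[0,0,1],[0,0,0]]]'

```text
time: 29.35
tool_pos: [536.9, -274.2, 67.2]
tcp_rot: [-180.0, 0.0, 172.8]
ft_force: [-2.3, 1.7, 5.4]
finger_gap: 67.4
grip_force: 36.3
```

```bash
python3 -c "
from h import *
go(536.2,-273.6,67.5,172.6)"
```

```text
pos [ 536.9 -274.2   67.2] rot [-180.     0.   172.8] shift [ 0.8  0.6 -0.3] turn [-0.0001  0.0003  0.004 ] F [-2.3  1.7  5.4] gap 67.4 t 29.35
```

Contact comes at the expected height. Releasing.

Emit:
jog_arm --rows '[[[0,0,0],[0,0,0]],[[0,0,0],[0,0,0]],[[0,0,0],[0,0,0]],[[0,0,0],[0,0,0]],[[0,0,-20],[0,0,0]],[[0,0,-60],[0,0,0]],[[0,0,-105],[0,0,0]],[[-30,0,-140],[0,0,0]],[[-60,0,-160],[0,0,0]],[[-60,0,-160],[0,0,0]]]' --grip 85

```text
time: 30.35
tool_pos: [600.4, -282.7, 230.9]
tcp_rot: [-179.8, 0.4, 172.9]
ft_force: [0.1, 0.8, -0.1]
finger_gap: 84.5
grip_force: 0.0
```

```bash
python3 - <<'E'
from h import *
im,_=snap('wrist','w10.png');im2,_=snap('scene')
a=im2[190:320,130:250];A=cv2.resize(a,(360,390),interpolation=3);B=cv2.resize(im,(440,330));C=np.zeros((390,800,3),np.uint8);C[:,:360]=A;C[:330,360:]=B;cv2.imwrite('pics/c4.png',C)
go(515,313,230,97)
im,W=cloud('wrist');z=W[...,2];H,S,V=cv2.split(cv2.cvtColor(im,cv2.COLOR_BGR2HSV))
m=(z>95)&(z<112)&(abs(W[...,0]-537)<110);m[300:]=0;print('grey rim',rect(W[m]),np.median(z[m]))
m=(H>3)&(H<15)&(S>180)&(z>48)&(z<66)&(W[...,0]<480);print('blue lip',rect(W[m]))
E
```

```text
pos [ 596.7 -281.7  226.2] rot [-180.     0.   172.9] shift [155.  579.9  -3.9] turn [-0.0000e+00  3.0000e-04  1.3239e+00] F [-0.5 -0.1 -0.8] gap 84.8 t 30.45
grey rim [ 544.5 -274.2  185.1   68.6  173. ] 103.28191244575254
blue lip [0. 0. 0. 0. 0.]
```

View pics/c4.png

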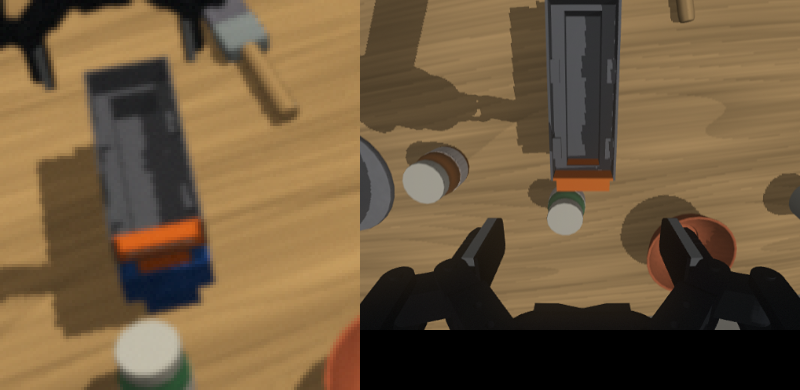

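The grey rim is at z ≈ 103, so the bin sits 48 mm up and level, its orange end opposite the blue bin's. It is stacked correctly. Now the lid.

Emit:
jog_arm --rows '[[[4,40,-10],[0,0,0.13]],[[7,85,-20],[0,0,0.26]],[[11,130,-20],[0,0,0.4]],[[14,175,-20],[0,0,0.53]],[[18,220,-20],[0,0,0.66]],[[22,265,-20],[0,0,0.8]],[[26,310,-20],[0,0,0.93]],[[30,355,-20],[0,0,1.06]],[[34,400,-20],[0,0,1.2]],[[38,440,-20],[0,0,1.324]]]' --grip 34

```text
time: 31.45
tool_pos: [611.8, 161.2, 244.4]
tcp_rot: [-179.8, 0.0, 96.7]
ft_force: [0.4, -0.0, -0.9]
finger_gap: 34.1
grip_force: 0.0
```

```bash
python3 -c "
from h import *
go(622,260,240,96.9)"
```

```text
pos [611.8 161.2 244.4] rot [-179.8    0.    96.7] shift [97.  21.6  4.3] turn [-0.003   0.0001 -0.0044] F [ 0.4 -0.  -0.9] gap 34.1 t 31.45
```

Emit:
jog_arm --rows '[[[40,9,0],[0,0,0]],[[80,18,0],[0,0,0]],[[97,21,0],[0,0,0]],[[97,21,0],[0,0,0]],[[97,21,0],[0,0,0]],[[97,21,0],[0,0,0]]]'

```text
time: 32.05
tool_pos: [622.5, 256.7, 245.8]
tcp_rot: [-179.9, 0.0, 96.9]
ft_force: [1.2, -0.1, -0.1]
finger_gap: 33.9
grip_force: 0.0
```

```bash
python3 - <<'E'
from h import *
im,_=snap('wrist','w11.png')
im,W=cloud('wrist');z=W[...,2];H,S,V=cv2.split(cv2.cvtColor(im,cv2.COLOR_BGR2HSV))
m=(z>168)&(z<190)&(S<90)&(W[...,0]>560)&(W[...,1]>240);m[270:]=0
P=W[m];print(rect(P),m.sum(),np.percentile(P[:,2],[5,50,95]))
go(622,326,157,96.9)
E
```

```text
[619.5 327.9  90.7  13.9  95.9] 3127 [175.89287753 179.36384152 181.01430278]
pos [622.6 256.7 246.1] rot [-180.     0.    96.9] shift [69.   7.7 89.1] turn [-0.0005  0.0005 -0.0006] F [ 0.  -0.1  0.3] gap 34.2 t 32.1
```

View pics/w11.png

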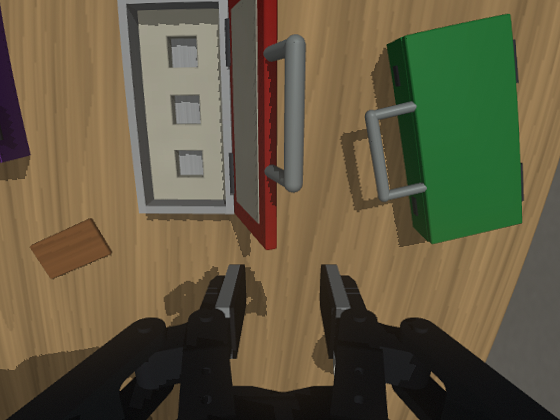

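The lid rests open, with the bar at px (295,112) and its centre at about (620, 327, 174). The pockets are empty. Gripping the bar.

Emit:
jog_arm --rows '[[[35,3,0],[0,0,0]],[[69,6.2,5],[0,0,0]],[[69,6.2,25],[0,0,0]],[[69,6.2,50],[0,0,0]],[[69,6.2,70],[0,0,0]],[[69,6.2,82],[0,0,0]],[[69,6.2,89],[0,0,0]],[[69,6.2,89],[0,0,0]]]'

```text
time: 32.9
tool_pos: [620.2, 326.8, 156.6]
tcp_rot: [-179.9, 0.0, 96.9]
ft_force: [-0.2, -0.3, 0.1]
finger_gap: 34.0
grip_force: 0.0
```

Emit:
jog_arm --rows '[[[0,0,0],[0,0,0]],[[0,0,0],[0,0,0]],[[0,0,0],[0,0,0]],[[0,0,0],[0,0,0]],[[0,0,0],[0,0,0]]]' --grip 0 --force 30

```text
time: 33.4
tool_pos: [620.8, 327.8, 159.0]
tcp_rot: [179.9, -0.0, 97.0]
ft_force: [-3.4, -3.5, 6.3]
finger_gap: 10.8
grip_force: 29.7
```

```bash
python3 - <<'E'
from h import *
go(622,326,157,96.9)
f=lambda t:np.array([-140*np.cos(t)+5*np.sin(t),140*np.sin(t)+5*np.cos(t)])
for a,b in((1.95,1.05),(1.05,.0)):
  for t in np.linspace(a,b,11)[1:] : print(round(t,3),np.round((f(t)-f(a))*[1,-1],1))
E
```

```text
pos [620.8 327.8 159. ] rot [179.9  -0.   97. ] shift [-1.9  1.   2. ] turn [ 0.0015 -0.0002  0.0011] F [-3.4 -3.5  6.3] gap 10.8 t 33.4
1.86 [-11.8  -4.6]
1.77 [-23.9  -8. ]
1.68 [-36.2 -10.4]
1.59 [-48.8 -11.7]
1.5 [-61.4 -11.8]
1.41 [-73.9 -10.8]
1.32 [-86.4  -8.7]
1.23 [-98.6  -5.4]
1.14 [-110.4   -1.1]
1.05 [-121.8    4.3]
0.945 [-12.6   7.5]
0.84 [-24.4  16.3]
0.735 [-35.2  26.3]
0.63 [-44.9  37.4]
0.525 [-53.3  49.4]
0.42 [-60.5  62.3]
0.315 [-66.2  75.8]
0.21 [-70.6  89.9]
0.105 [-73.4 104.3]
0.0 [-74.7 118.9]
```

Emit:
jog_arm --rows '[[[0,-11.8,-4.6],[0,0,0]],[[0,-23.9,-8],[0,0,0]],[[0,-36.2,-10.4],[0,0,0]],[[0,-48.8,-11.7],[0,0,0]],[[0,-61.4,-11.8],[0,0,0]],[[0,-73.9,-10.8],[0,0,0]],[[0,-86.4,-8.7],[0,0,0]],[[0,-98.6,-5.4],[0,0,0]],[[0,-110.4,-1.1],[0,0,0]],[[0,-121.8,4.3],[0,0,0]]]'

```text
time: 34.4
tool_pos: [500.2, 313.9, 154.3]
tcp_rot: [179.8, -0.1, 97.0]
ft_force: [1.4, 3.5, -1.1]
finger_gap: 10.8
grip_force: 31.6
```

Emit:
jog_arm --rows '[[[0,-12.6,7.5],[0,0,0]],[[0,-24.4,16.3],[0,0,0]],[[0,-35.2,26.3],[0,0,0]],[[0,-44.9,37.4],[0,0,0]],[[0,-53.3,49.4],[0,0,0]],[[0,-60.5,62.3],[0,0,0]],[[0,-66.2,75.8],[0,0,0]],[[0,-70.6,89.9],[0,0,0]],[[0,-73.4,104.3],[0,0,0]],[[0,-73.4,104.3],[0,0,0]]]'

```text
time: 35.4
tool_pos: [426.5, 304.6, 46.8]
tcp_rot: [180.0, -0.1, 97.0]
ft_force: [0.4, 7.5, -1.1]
finger_gap: 11.0
grip_force: 31.3
```

```bash
python3 -c "
from h import *
go(426.1,300.1,33.4,96.9)"
```

```text
pos [426.5 304.6  46.8] rot [ 1.8e+02 -1.0e-01  9.7e+01] shift [-4.4 -0.9 13.4] turn [ 0.0008 -0.0011  0.0013] F [ 0.4  7.5 -1.1] gap 11.0 t 35.4
```

Emit:
jog_arm --rows '[[[0,-0.3,3],[0,0,0]],[[0,-0.6,6],[0,0,0]],[[0,-0.8,9],[0,0,0]],[[0,-1,11],[0,0,0]],[[0,-1,13],[0,0,0]],[[0,-1,13],[0,0,0]],[[0,-1,13],[0,0,0]]]'

```text
time: 36.1
tool_pos: [425.7, 304.4, 35.1]
tcp_rot: [180.0, -0.1, 97.0]
ft_force: [-0.9, 5.5, 0.1]
finger_gap: 11.1
grip_force: 31.7
```

Emit:
jog_arm --rows '[[[0,0,1],[0,0,0]],[[0,0,2],[0,0,0]],[[0,0,2],[0,0,0]]]'

```text
time: 36.4
tool_pos: [425.7, 304.5, 34.5]
tcp_rot: [180.0, -0.0, 97.0]
ft_force: [-6.9, 0.7, 13.9]
finger_gap: 10.7
grip_force: 33.2
```

The lid is seated: contact shows 14 N upward. I release, retreat and check.

Emit:
jog_arm --rows '[[[0,0,0],[0,0,0]],[[0,0,0],[0,0,0]],[[0,0,0],[0,0,0]],[[0,0,-20],[0,0,0]],[[0,0,-60],[0,0,0]],[[0,0,-105],[0,0,0]],[[0,-20,-150],[0,0,0]],[[0,-50,-180],[0,0,0]],[[0,-50,-180],[0,0,0]],[[0,-50,-180],[0,0,0]]]' --grip 32

```text
time: 37.4
tool_pos: [376.3, 298.0, 214.5]
tcp_rot: [179.9, -0.0, 97.0]
ft_force: [-1.0, 0.4, -0.4]
finger_gap: 32.1
grip_force: 0.0
```

```bash
python3 - <<'E'
from h import *
snap('wrist');snap('scene')
im,W=cloud('wrist');z=W[...,2];H,S,V=cv2.split(cv2.cvtColor(im,cv2.COLOR_BGR2HSV))
m=((H<8)|(H>172))&(S>170)&(z>40)&(W[...,0]>440);P=W[m];A=np.c_[P[:,:2],np.ones(len(P))];print(rect(P),'plane',np.linalg.lstsq(A,P[:,2],rcond=None)[0])
im,W=cloud('scene');z=W[...,2];H,S,V=cv2.split(cv2.cvtColor(im,cv2.COLOR_BGR2HSV))
b=(W[...,0]>430)&(W[...,0]<650)&(W[...,1]<-200)&(W[...,1]>-340)
m=b&(z>94);print('grey',rect(W[m]),np.percentile(z[m],[50,95]))
m=b&(H>105)&(H<125)&(S>130)&(z>10);print('blue',rect(W[m]))
E
```

```text
[513.6 315.3 205.  100.   96.4] plane [ 2.10052427e-03 -1.86020164e-04  5.48946887e+01]
grey [ 544.6 -275.   191.6   66.5  172.7] [102.14869366 105.42220806]
blue [ 609.8 -284.1   63.    36.6   82.2]
```

The lid lies flat (slope 0.002) and the stack is in place. Handing in.

```bash
python3 -c "
from bench import r
print(r.hand_in())"
```

```text
the job is handed in; nothing more can be done
None
```

The job is handed in at about 37 s of robot time: both knobs are in the blue bin, the one grey bin rests on the ledges a half turn round, and the lid was lowered closed; the hand-in call returned no verdict.

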